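# Rock the seesaw gate and feed the castor balls to the other bin

### The job

The seesaw gate of the ball sorter is tipped towards the red bin: rock it over its pivot by pressing down its raised yellow ear, until it is tipped all the way onto its stop towards the blue bin. Only then push the red knob of the shutter sideways to open it fully, so that all three castor balls roll down into the blue bin. Do it all by pushing with the fingertips, without touching the balls or lifting anything, and leave the spool, jar, mug and screwdriver where they are.

Things in the scene. Friction and masses are not known exactly. Their poses are not given: they have to be found in the camera images.
- sorter: Ball sorter, a plywood frame fixed to the bench. Origin: on the bench surface straight under the gate's middle. z up; +x points away from the robot (yaw up to 0.3 rad either way), y runs along the gate, +y to the left. Base plate 250 by 230 mm (x from -80 to 170), 12 mm thick. All coordinates below are in this frame, in mm unless said.
- bin_blue (a point): Centre of the inner floor of the blue catch bin at the sorter's +y end (y = +180): 120 by 120 mm outside, walls 4 mm, rim 55 mm high, outer wall 110 mm.
- bin_red (a point): The same for the red catch bin at the -y end (y = -180).
- ramp_lip (a point): Lip of the feed ramp, at x = 30, y = 0, 130 mm high, where the ramp's floor ends at the gate's middle. The ramp runs from here to x = 160, rising to 148 mm, 90 mm wide, with a 36 mm wide channel between cheeks 22 mm high.
- gate (a joint): Seesaw gate, rad: an orange trough along y, 240 mm long, 54 wide, open ends, on an axle along x at x = y = 0, 85 mm high. 0 level; +0.3 (stop): +y end raised, feeds the red bin; -0.3 (stop): -y end raised, feeds the blue bin. It starts between +0.12 and +0.3 and stays where it is left (stiff pivot: 0.06 N m of friction and up to 0.05 N m of its own weight, so 1 to 2 N on an ear rocks it; press it down onto its stop).
- ear_left (a point): Centre of the upper face of the yellow ear at the gate's +y end: a flat 50 by 50 mm tab, 5 thick, sticking out from the trough towards the robot (-x), part of the gate. With the gate level it is at x = -50, y = 95, 67 mm above the axle; 177 mm above the bench when fully raised, 121 when down. Free space beneath it.
- ear_right (a point): The same for the yellow ear at the gate's -y end (y = -95).
- shutter (a joint): Shutter, m: an upright aluminium plate across the ramp's channel that holds the balls back. 0 shut; slides along the sorter's +y to 0.05 (fully open, stop). The balls roll out from about 0.036. Friction 1.2 N: it stays where it is left. Starts shut or up to 5 mm open.
- shutter_knob (a point): Middle of the red knob above the shutter: an upright cylinder 18 mm in diameter, 40 high, at x = 47, y = 0 (shut), about 199 mm above the bench; it moves with the shutter. Below it a thin neck of 12 mm, then the plate's top edge at 167 mm. Balls stand just behind the plate (+x).
- ball1: First castor ball in the queue, white, 28 mm in diameter, 16 g; origin at its centre. It leans on the shutter, in the ramp's channel, its top about 165 mm above the bench.
- ball2: Second castor ball, green, the same size, behind the first; its top is about 169 mm high.
- ball3: Third castor ball, black, the same size, behind the second; its top is about 173 mm high.
- spool_mid (a point): Middle of an upright aluminium solder spool, 60 mm in diameter, 40 mm high, on the bench (bystander).
- jar_mid (a point): Middle of a closed jar, 54 mm in diameter, 85 mm high, on the bench (bystander).
- mug_mid (a point): Middle of a blue mug, 80 mm in diameter, 90 mm high, on the bench (bystander).
- driver_grip (a point): Handle of a screwdriver lying on the bench (bystander).
Not all that is in view belongs to the job. Of the things shaped like the ball3, the black one is meant.

How it is judged:
By the outcome, as a careful person would: the job done as asked, in the order asked, and still so for the second after the job is handed in, with the robot touching nothing.
It also fails if it takes over 48 s, if anything falls off the work surface, if the arm or the gripper's body presses on something with over 40 N, if the wrist force passes 120 N, or if a joint passes its speed limit or range.

### The arm

A 7-joint arm with a two-finger parallel gripper is mounted at the origin on the work surface. World frame = base frame: x ahead of the robot, y to its left, z up, the work surface at z = 0. Lengths are in m, angles in rad, forces in N, time in s.
With the tool pointing down it reaches from about 0.4 to 0.85 m from the base axis. Payload 10.4 kg.
Tool frame: the origin (TCP) lies at the very end of the fingers, on their centre line; the grasp point (between the pads) lies 19 mm behind it; z points along the fingers, y is the line along which they close (so a half turn about z gives the same grasp; the last joint's range is limited). The gripper opens to 87 mm and grips with 3 to 60 N. Pads are 19 mm wide; open, the fingers measure 117 mm over their backs; the gripper's body (75 mm by 190 mm) begins 51 mm behind the grasp point.
Start: joints at [-1.143, 0.332, -0.065, 1.46, 0.022, 1.35, -0.088], TCP at [0.272, 0.563, 0.223] pointing down, gripper open.
Joint ranges: [-2.6, 2.6], [-0.5, 2.12], [-1.47, 1.34], [0.16, 2.42], [-1.27, 4.41], [0.06, 2.06], [-2.6, 2.6]. Speed limits (rad/s): [2.22, 2.22, 2.79, 2.79, 3.14, 3.14, 3.14].

### API

Orientations are given as a unit quaternion [x, y, z, w].
In Python, from bench import * gives the robot as it stands.
- The arm moves only by the tool step_arm, never from a script. Its arguments are lists of equal length, an entry for each row: "delta_pos": the shift along the world's x, y, z in units of 25 mm (1.0 is 25 mm), a list of three; "turn": the turn about the world's z in units of 0.12 rad (1.0 is 0.12 rad). In form: {"delta_pos": [[tx, ty, tz], ...], "turn": [turn, ...]}. A call has 1 to 12 rows; each row shifts and turns the commanded pose from where the row before left it; what a row does not reach is not made up. A row lasts 1/10 s, in which the tool goes at most 50 mm and 8.59 degrees, less where a joint would pass 70% of its speed; a pose out of reach is approached as far as the arm can. A call with a number of a shift or a turn outside -1 to 1 is refused whole. A call with a gripper value outside its range is refused whole. "grip" is the closure, from 0 (fully open) to 1 (shut), set as the call begins (left out, the last holds). The fingers move at their own pace and stop on an object; "newtons" is the grip in N (left out, the last holds). Time passes only in rows, so rows that do not move let the fingers close. It gives the time, the measured TCP pose, the force, the opening and the grip force at its end, in the units of the state.
- read_state(): the state, without advancing time (a new reading comes with each control period).
- camera(name): name is "scene" or "top" or "wrist"; returns a dict with "image" (420x560x3 uint8, red, green, blue), "z_map" (420x560 float32, m along the optical axis (not along the pixel's ray), 0 where there is no reading), "mtx" (3x3 intrinsics, pixels), "view" (4x4, takes a point from world to camera coordinates). Camera axes: x right, y up, looking along -z (the intrinsics and any distortion apply to the point x, -y, -z); pixel columns grow to the right and rows downward; lengths in m; the calibration is good to about 2 mm. A picture is of the moment at which its call begins.
- close_job(): hands the job in; it is judged then, once.
The state is a dict: "time": time; "joint_positions": joint angles; "joint_vel": joint speeds; "joint_torque": joint torques, N m; "ee_pos": TCP position; "eef_rot": TCP orientation; "ft_force": force on the tool from outside, world axes, zero at the start; "torque": the same for the moment, N m; "width": finger opening in m; "grip_force": force on a finger pad.
Only numpy, scipy, OpenCV 4.12 (cv2) and the standard library are available. Lean on these libraries where they do the work, as an engineer would, in place of code of your own. Each camera call takes 0.05 s, during which the arm holds its last target. There are 200 camera calls.

## Working session

There is one attempt and no reset: what is moved stays moved. The work goes in short steps, Python scripts to look and compute and a tool call to move; the robot and the scene stay as the last step left them, time stands still between calls to the robot, and variables do not carry over. Pictures are saved under pics/ and viewed, at most 10 in all, crops included, and the job is handed in when it is done.

Besides the shell and the picture viewer there is one more tool, called after "Call:" as a command line: name --pt "numbers of a row" for each row, then --argument value for the rest. step_arm: Moves the arm, as the interface text tells. Shifts and turns lie within -1 to 1; 1 stands for 25 mm of shift or 0.12 rad of turn. Its arguments: {"type":"object","properties":{"delta_pos":{"type":"array"},"turn":{"type":"array"},"grip":{"type":"number"},"newtons":{"type":"number"}},"required":["delta_pos","turn"]}

```bash
mkdir -p pics; cat > h.py <<'E'
from bench import *
import numpy as np, cv2
def snap(n,f):
    c=camera(n); cv2.imwrite(f'pics/{f}.png',c['image'][:,:,::-1]); np.savez(f'pics/{f}.npz',**c); return c
def px(c,u,v,z=None):
    # z_map -> world
    K=c['mtx']; d=c['z_map'][int(v),int(u)] if z is None else z
    p=np.array([(u-K[0,2])/K[0,0]*d,-(v-K[1,2])/K[1,1]*d,-d,1])
    return (np.linalg.inv(c['view'])@p)[:3]
def cloud(c):
    K=c['mtx'];d=c['z_map'];v,u=np.mgrid[:420,:560]
    p=np.stack([(u-K[0,2])/K[0,0]*d,-(v-K[1,2])/K[1,1]*d,-d,np.ones_like(d)],-1)
    return (p@np.linalg.inv(c['view']).T)[...,:3]
E
python3 - <<'E'
from h import *
a=snap('scene','s0');b=snap('top','t0')
cv2.imwrite('pics/both0.png',cv2.resize(np.vstack([a['image'],b['image']])[:,:,::-1],None,fx=.7,fy=.7))
s=read_state();print(s['time'],s['ee_pos'],s['eef_rot'],s['width'],s['ft_force'])
E
```

```text
0.1 [0.27215862 0.56225259 0.22183601] [ 2.23479952e-01  9.74708322e-01 -6.21787687e-04 -1.10818156e-04] 0.08720259973680217 [0.69985463 0.17944368 0.35383991]
```

View pics/t0.png

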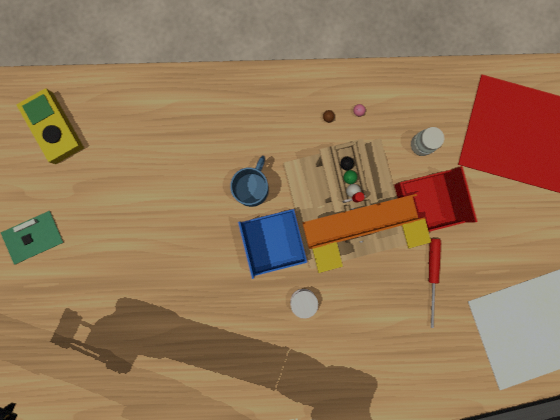

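View pics/s0.png

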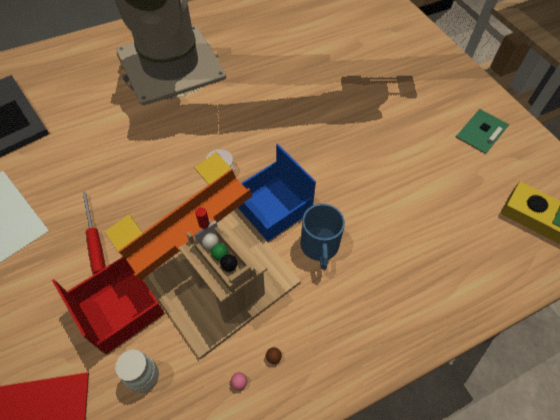

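The top view (x up, y left) shows the left ear at (327,257), the right ear at (416,233), the knob at (359,197) and the blue bin at (272,242). The screwdriver is at (434,265). One bystander stands at (304,303), near the left ear. The black ball in the channel at (347,163) is ball3; the dark-brown and pink ones at (329,117) and (360,110) lie on the bench and aren't part of the queue.

```bash
python3 - <<'E'
from h import *
for f in ['t0','s0']:
    c=dict(np.load(f'pics/{f}.npz'));P=cloud(c);hsv=cv2.cvtColor(c['image'],cv2.COLOR_RGB2HSV);ok=c['z_map']>0
    Y=(hsv[...,0]>22)&(hsv[...,0]<35)&(hsv[...,1]>180)&(P[...,2]>.08)&ok
    n,l,st,ce=cv2.connectedComponentsWithStats(Y.astype(np.uint8))
    for i in range(1,n):
        if st[i,4]>60:
            q=P[l==i];print(f,'ear',ce[i].round(),st[i,4],q.mean(0).round(4),q.min(0).round(3),q.max(0).round(3))
    R=((hsv[...,0]<6)|(hsv[...,0]>174))&(hsv[...,1]>180)&(P[...,2]>.175)&ok
    n,l,st,ce=cv2.connectedComponentsWithStats(R.astype(np.uint8))
    for i in range(1,n):
        q=P[l==i]
        if st[i,4]>10:print(f,'knob',ce[i].round(),st[i,4],q.mean(0).round(4),q.min(0).round(3),q.max(0).round(3))
    O=(hsv[...,0]>5)&(hsv[...,0]<16)&(hsv[...,1]>215)&(P[...,2]>.06)&ok
    n,l,st,ce=cv2.connectedComponentsWithStats(O.astype(np.uint8))
    i=1+st[1:,4].argmax();q=P[l==i];print('gate',ce[i],st[i],q.mean(0).round(3))
    B=(hsv[...,0]>105)&(hsv[...,0]<125)&(hsv[...,1]>150)&ok
    n,l,st,ce=cv2.connectedComponentsWithStats(B.astype(np.uint8))
    i=1+st[1:,4].argmax();q=P[l==i];print('blue',ce[i],q.mean(0).round(3),q.max(0).round(3))
c=dict(np.load('pics/t0.npz'))
for n,u,v in [('by1',304,303),('by2',431,138),('mug',250,185),('grip',434,260),('black',347,163),('green',350,177),('white',354,190)]: print(n,px(c,u,v).round(3))
E
```

```text
t0 ear [416. 233.] 553 [ 0.5369 -0.237   0.1368] [ 0.51  -0.266  0.129] [ 0.565 -0.209  0.144]
t0 ear [327. 257.] 600 [ 0.4963 -0.0539  0.1663] [ 0.469 -0.081  0.16 ] [ 0.523 -0.027  0.174]
t0 knob [358. 197.] 88 [ 0.6081 -0.1093  0.2152] [ 0.6   -0.118  0.184] [ 0.617 -0.103  0.224]
gate [377.30957854 219.15785441] [ 308  194  111   54 1305] [ 0.568 -0.164  0.121]
blue [272.30355396 242.38897946] [0.523 0.053 0.016] [0.593 0.119 0.114]
s0 ear [212. 168.] 503 [ 0.4974 -0.0547  0.1644] [ 0.472 -0.08   0.159] [ 0.524 -0.029  0.171]
s0 ear [123. 232.] 624 [ 0.5376 -0.2368  0.135 ] [ 0.511 -0.264  0.129] [ 0.563 -0.209  0.141]
s0 knob [202. 217.] 186 [ 0.6144 -0.1113  0.2084] [ 0.601 -0.119  0.182] [ 0.62  -0.103  0.221]
gate [176.27339901 216.17980296] [121 172 114  86 812] [ 0.546 -0.143  0.133]
blue [278.08341683 195.48897796] [0.523 0.066 0.031] [0.599 0.12  0.112]
by1 [ 0.39  -0.013  0.041]
by2 [ 0.738 -0.293  0.085]
mug [0.655 0.101 0.005]
grip [ 0.474 -0.308  0.022]
black [ 0.677 -0.098  0.17 ]
green [ 0.65  -0.104  0.164]
white [ 0.625 -0.111  0.164]
```

Call:
step_arm --pt "0.31 -0.87 0" --pt "0.31 -0.87 0" --pt "0.31 -0.87 0" --pt "0.31 -0.87 0" --pt "0.31 -0.87 0" --pt "0.31 -0.87 0" --pt "0.31 -0.87 0" --pt "0.31 -0.87 0" --pt "0.31 -0.87 0" --pt "0.31 -0.87 0" --pt "0.31 -0.87 0" --pt "0.31 -0.87 0" --turn '[0.2,0.2,0.2,0.2,0.2,0.2,0.2,0.2,0.2,0.2,0.2,0.2]' --grip 1 --newtons 10

```text
time: 1.3
ee_pos: [0.3654, 0.3005, 0.2223]
eef_rot: [0.081, 0.997, -0.0, -0.0]
ft_force: [0.0, -0.4, -0.5]
width: 0.0026
grip_force: 0.0
```

Call:
step_arm --pt "0.31 -0.87 0" --pt "0.31 -0.87 0" --pt "0.31 -0.87 0" --pt "0.31 -0.87 0" --pt "0.31 -0.87 0" --pt "0.31 -0.87 0" --pt "0.31 -0.87 0" --pt "0.31 -0.87 0" --pt "0.31 -0.87 0" --pt "0.31 -0.87 0" --pt "0.31 -0.87 0" --pt "0.31 -0.87 0" --turn '[0.2,0.2,0.2,0.2,0.2,0.2,0.2,0.2,0.2,0.2,0.2,0.2]'

```text
time: 2.5
ee_pos: [0.4583, 0.0396, 0.2224]
eef_rot: [-0.063, 0.998, 0.0, -0.0]
ft_force: [0.2, 0.3, -0.1]
width: 0.0004
grip_force: 0.0
```

Call:
step_arm --pt "0.31 -0.87 0" --pt "0.31 -0.87 0" --pt "0.31 -0.87 0" --pt "0.31 -0.87 0" --pt "0 0 0" --pt "0 0 0" --pt "0 0 0" --turn '[0.2,0.2,0.2,0.2,0,0,0]'

```text
time: 3.2
ee_pos: [0.489, -0.0454, 0.2224]
eef_rot: [-0.111, 0.994, 0.0, -0.0]
ft_force: [0.2, -0.2, 0.3]
width: 0.0005
grip_force: 0.0
```

Call:
step_arm --pt "0 0 -0.8" --pt "0 0 -0.8" --pt "0 0 -0.3" --pt "-0.02 0.08 -0.25" --pt "-0.02 0.08 -0.25" --pt "-0.02 0.08 -0.25" --pt "-0.02 0.08 -0.25" --pt "-0.02 0.08 -0.25" --pt "-0.02 0.08 -0.25" --pt "-0.02 0.08 -0.25" --pt "-0.02 0.08 -0.25" --pt "0 0.08 -0.1" --turn '[0,0,0,0,0,0,0,0,0,0,0,0]'

```text
time: 4.4
ee_pos: [0.4854, -0.0298, 0.1231]
eef_rot: [-0.11, 0.994, -0.001, -0.0]
ft_force: [-11.6, -9.0, 32.2]
width: 0.0005
grip_force: 14.6
```

Call:
step_arm --pt "0 0 -0.1" --pt "0 0 -0.1" --pt "0 0 0" --turn '[0,0,0]'

```text
time: 4.7
ee_pos: [0.4858, -0.0298, 0.1225]
eef_rot: [-0.109, 0.994, 0.001, 0.0]
ft_force: [-29.6, -2.1, 68.3]
width: 0.0007
grip_force: 33.0
```

Call:
step_arm --pt "0 0 0.5" --pt "0 0 1" --pt "0 0 1" --pt "0 0 1" --pt "0 0 1" --pt "0 0 0.4" --turn '[0,0,0,0,0,0]'

```text
time: 5.3
ee_pos: [0.4861, -0.0286, 0.2419]
eef_rot: [-0.11, 0.994, 0.0, 0.001]
ft_force: [-0.2, -0.4, 0.8]
width: 0.0003
grip_force: 0.0
```

```bash
python3 - <<'E'
from h import *
for f,n in [('t1','top'),('s1','scene')]:
    c=snap(n,f);P=cloud(c);hsv=cv2.cvtColor(c['image'],cv2.COLOR_RGB2HSV);ok=c['z_map']>0
    Y=(hsv[...,0]>22)&(hsv[...,0]<35)&(hsv[...,1]>180)&(P[...,2]>.08)&ok
    R=((hsv[...,0]<6)|(hsv[...,0]>174))&(hsv[...,1]>180)&(P[...,2]>.175)&ok
    for t,M in (('ear',Y),('knob',R)):
        n_,l,st,ce=cv2.connectedComponentsWithStats(M.astype(np.uint8))
        for i in range(1,n_):
            if st[i,4]>20:
                q=P[l==i];print(f,t,ce[i].round(),st[i,4],q.mean(0).round(4),q.min(0).round(3),q.max(0).round(3))
E
```

```text
t1 ear [406. 238.] 609 [ 0.5296 -0.2048  0.1768] [ 0.503 -0.228  0.166] [ 0.556 -0.179  0.186]
t1 ear [316. 248.] 23 [ 0.5137 -0.0352  0.1331] [ 0.508 -0.044  0.12 ] [ 0.522 -0.016  0.319]
t1 knob [358. 197.] 88 [ 0.6079 -0.1095  0.2149] [ 0.6   -0.118  0.184] [ 0.617 -0.103  0.224]
s1 ear [226. 175.] 349 [ 0.4921 -0.0285  0.1197] [ 0.468 -0.053  0.11 ] [ 0.516 -0.002  0.129]
s1 ear [133. 209.] 556 [ 0.53   -0.2062  0.176 ] [ 0.504 -0.232  0.167] [ 0.556 -0.181  0.185]
s1 knob [202. 217.] 192 [ 0.6144 -0.1117  0.2085] [ 0.601 -0.119  0.182] [ 0.62  -0.102  0.221]
```

View pics/s1.png

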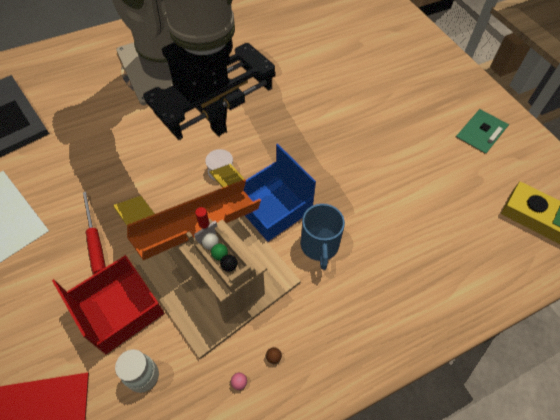

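Both cameras put the gate on its blue stop: right ear at z 0.177 and left ear at 0.120. The knob at scene pixel (202,217) is still in place, so I move behind it on the -y side.

Call:
step_arm --pt "0.8 -0.7 0.1" --pt "0.9 -0.8 0.1" --pt "0.9 -0.8 0" --pt "0.9 -0.8 0" --pt "0.9 -0.8 0" --pt "0.82 -0.82 0" --pt "0 0 0" --pt "0 0 0" --turn '[0,0,0,0,0,0,0,0]'

```text
time: 6.2
ee_pos: [0.6152, -0.147, 0.2429]
eef_rot: [-0.11, 0.994, -0.0, -0.002]
ft_force: [-0.2, 0.6, -0.6]
width: 0.0009
grip_force: 0.0
```

Call:
step_arm --pt "0 0 -0.7" --pt "0 0 -0.7" --pt "0 0 -0.65" --pt "0 0 0" --pt "0 0 0" --turn '[0,0,0,0,0]'

```text
time: 6.7
ee_pos: [0.6154, -0.1457, 0.1939]
eef_rot: [-0.111, 0.994, 0.0, -0.0]
ft_force: [-0.6, -0.4, 0.8]
width: 0.0002
grip_force: 0.0
```

```bash
python3 - <<'E'
from h import *
c=snap('scene','s2');cv2.imwrite('pics/s2c.png',cv2.resize(c['image'][90:300,80:330,::-1],None,fx=2.6,fy=2.6))
E
```

```text
(no output)
```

View pics/s2c.png

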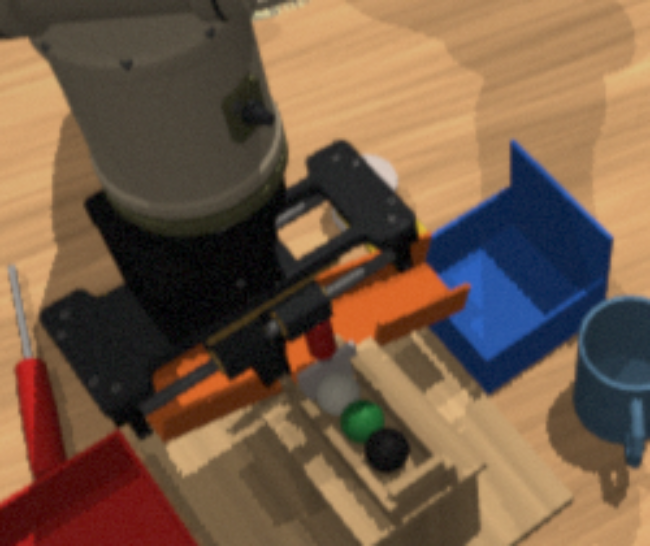

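The crop shows the closed fingertips at about (270,360), beside the knob at (320,340) on its -y side. They're clear of the balls at (335,385), (362,420) and (387,450). I push along the sorter's +y.

Call:
step_arm --pt "-0.09 0.39 0" --pt "-0.09 0.39 0" --pt "-0.09 0.39 0" --pt "-0.09 0.39 0" --pt "-0.09 0.39 0" --pt "-0.06 0.25 0" --pt "0 0 0" --turn '[0,0,0,0,0,0,0]'

```text
time: 7.45
ee_pos: [0.6029, -0.0898, 0.1938]
eef_rot: [-0.111, 0.994, 0.0, -0.0]
ft_force: [0.1, -0.0, -0.3]
width: 0.0005
grip_force: 0.0
```

Call:
step_arm --pt "-0.03 0.12 0" --pt "-0.03 0.12 0" --pt "0 0 0" --turn '[0,0,0]'

```text
time: 7.75
ee_pos: [0.6014, -0.0852, 0.1936]
eef_rot: [-0.11, 0.994, 0.0, -0.0]
ft_force: [0.8, -0.9, -0.7]
width: 0.0002
grip_force: 0.2
```

```bash
python3 - <<'E'
from h import *
c=snap('scene','s3');cv2.imwrite('pics/s3c.png',cv2.resize(c['image'][90:300,80:330,::-1],None,fx=2.6,fy=2.6))
P=cloud(c);hsv=cv2.cvtColor(c['image'],cv2.COLOR_RGB2HSV)
R=((hsv[...,0]<6)|(hsv[...,0]>174))&(hsv[...,1]>160)&(P[...,2]>.178)&(P[...,2]<.23)
q=P[R];print(len(q),q.mean(0),q.min(0),q.max(0)); d=q[:,:2]-[.5637,-.1245]; print((d@[[.977,-.2155],[.2155,.977]]).mean(0))
E
```

```text
124 [ 0.60801216 -0.06837445  0.2043402 ] [ 0.5977317  -0.09400439  0.18256726] [ 0.61606443 -0.05889021  0.22909904]
[0.05538804 0.0452854 ]
```

View pics/s3c.png

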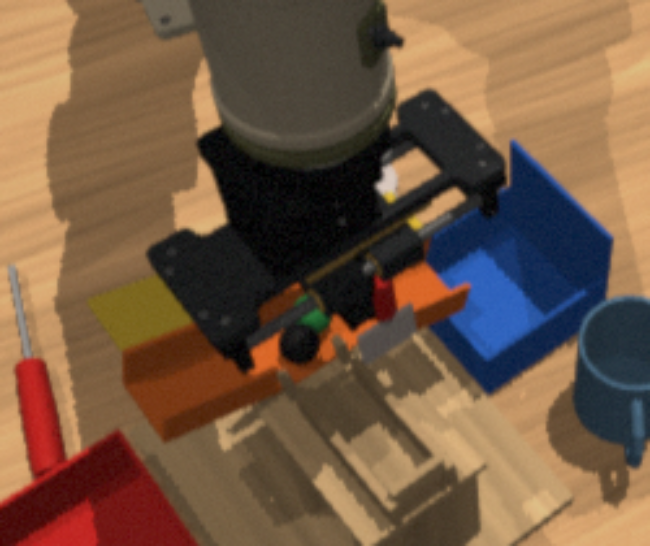

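The balls are already out in the trough (black at (300,345), green at (315,315)), and the shutter stands at about 45 mm. I push on to its stop.

Call:
step_arm --pt "-0.03 0.12 0" --pt "-0.03 0.12 0" --pt "0 0 0" --pt "0 0 0" --turn '[0,0,0,0]'

```text
time: 8.2
ee_pos: [0.6007, -0.0838, 0.1939]
eef_rot: [-0.108, 0.994, -0.003, 0.001]
ft_force: [7.4, -14.0, -6.1]
width: 0.0002
grip_force: 6.5
```

Force rose with the tip held, so the shutter is on its stop. Backing off along -y, then up and away.

Call:
step_arm --pt "0.13 -0.6 0" --pt "0.11 -0.5 0" --pt "0 0 0.8" --pt "0 0 0.8" --pt "0 0 0.8" --pt "-0.8 0 0.5" --pt "-1 0 0" --pt "-1 0 0" --pt "-1 0 0" --pt "-1 0 0" --pt "0 0 0" --pt "0 0 0" --turn '[0,0,0,0,0,0,0,0,0,0,0,0]'

```text
time: 9.4
ee_pos: [0.4861, -0.107, 0.2667]
eef_rot: [-0.11, 0.994, 0.001, 0.0]
ft_force: [-0.4, -0.1, 0.3]
width: 0.0004
grip_force: 0.0
```

```bash
python3 - <<'E'
from h import *
c=snap('scene','s4');cv2.imwrite('pics/s4c.png',cv2.resize(c['image'][110:320,60:360,::-1],None,fx=2.6,fy=2.6))
P=cloud(c);hsv=cv2.cvtColor(c['image'],cv2.COLOR_RGB2HSV)
R=((hsv[...,0]<6)|(hsv[...,0]>174))&(hsv[...,1]>180)&(P[...,2]>.182)&(P[...,2]<.222)
q=P[R];d=(q[:,:2]-[.5637,-.1245])@[[.977,-.2155],[.2155,.977]]; print(len(q),d.mean(0),d.min(0),d.max(0))
q=np.load('pics/s1.npz');P=cloud(q);hsv=cv2.cvtColor(q['image'],cv2.COLOR_RGB2HSV)
R=((hsv[...,0]<6)|(hsv[...,0]>174))&(hsv[...,1]>180)&(P[...,2]>.182)&(P[...,2]<.222)
q=P[R];d=(q[:,:2]-[.5637,-.1245])@[[.977,-.2155],[.2155,.977]]; print(len(q),d.mean(0),d.min(0),d.max(0))
E
```

```text
187 [0.05226829 0.04750927] [0.03968118 0.04070273] [0.05787084 0.05734666]
192 [0.05233987 0.00161651] [ 0.03963234 -0.00550034] [0.05757873 0.01146639]
```

View pics/s4c.png

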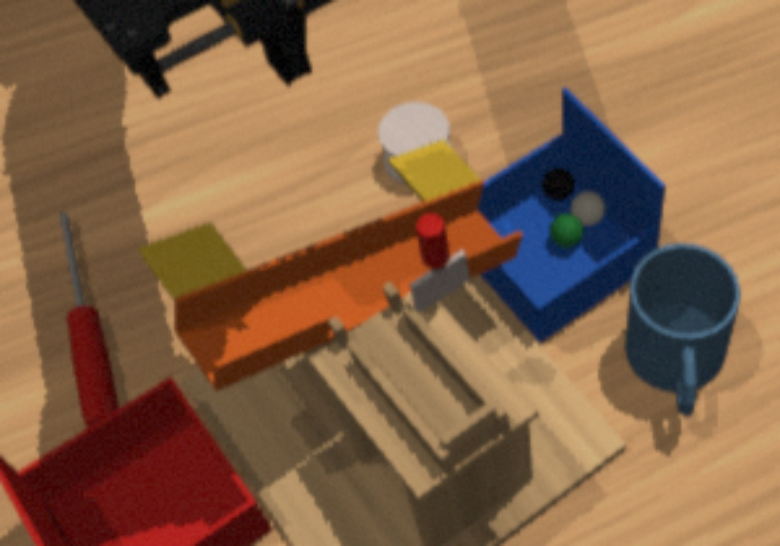

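All three balls lie in the blue bin: black (558,183), white (587,208) and green (567,230). The gate is still on the blue stop, the shutter is open and the bystanders look undisturbed.

```bash
python3 -c "
from bench import *
print(close_job())"
```

```text
the job is handed in; nothing more can be done
None
```

Job handed in at about 9.5 s: the gate was rocked onto its blue stop first (pressed down with up to 68 N at the wrist), then the shutter was pushed open to its stop, and all three balls lie in the blue bin with the spool, jar, mug and screwdriver not touched.

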